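# Let one bottle out of the feed magazine into its tray

## Task

Push the yellow tray along its slot until it is fully home against the stop at the foot of the bottle magazine, then press the black pad of the red rocker all the way down, so that the gate at its other end lifts and one bottle rolls into the tray, and let the rocker come back up so that the next bottle waits at the gate. Only push and press with the fingers: do not lift or tip the tray, do not touch the bottles, and leave the things around undisturbed.

Things in the scene. Friction and masses are not known exactly. Their poses are not given: they have to be found in the camera images.
- magazine: Bottle magazine, fixed to the worktop: blue-sided metal lane on legs, 219 mm wide (x), 200 long, sloping down 12 degrees to its -y (the robot's right); a dark frame over its lower end, top 0.145 m up, carries the red rocker. Origin on the worktop under the lane's middle, below the bottle at the gate; z up, -x side toward the robot; yaw -0.4 to 0.15 rad.
- tray_stop (a point): Middle of the stop bar's face at the inner end of the tray's slot, 9 mm up, at (0, -0.048, 0.009) in the magazine's frame. The slot lies on the worktop at the foot of the lane, from here to y = -0.25, between two dark guide angles 17 mm high and 227 mm apart. The lane's lip ends 30 mm up, 13 mm past the stop.
- tray: Loose yellow metal tray, 222 mm (x) by 92 (y), 0.4 to 0.8 kg, standing in the slot 40 to 80 mm short of home; origin under its centre, axes as the magazine's. Home: origin at y = -0.094 in the magazine's frame, low wall on the stop. Lane-side wall 20 mm high, end walls 34. The tall -y wall (60 high with its rim) bears a grey push plate, 90 wide, 11 to 41 mm up, outer face at tray y = -0.0485.
- rocker (a joint): Red rocker over the lane, an escapement. 0: at rest, gate blade at its far (+x) end down before the first bottle. Grows to 0.52 (stop) as its near end is pressed down. From about 0.46 on the first bottle rolls out, within about 1 s, while a second blade with a small roller holds back the next; letting go admits that one to the gate. A spring returns it: 2 N at the pad at rest, 4 N at full stroke.
- press_pad (a point): Centre of the top of the rocker's black ribbed press pad, 40 mm (x) by 46 (y), beside the lane on the robot's side. In the magazine's frame at rest (-0.124, -0.029, 0.179), at full stroke (-0.132, -0.014, 0.107): 72 mm lower. It slopes 0.26 rad either way with the rocker.
- gate_edge (a point): Middle of the lower edge of the gate blade, at the rocker's far end; it rises 28 mm at full stroke.
- bottle_a_mid (a point): Middle of the first bottle (white mist bottle, 54 across, 201 long), lying across the lane along the magazine's x, cap toward the robot, waiting at the gate. It moves with the bottle. In the tray it lies about 31 mm above the worktop.
- bottle_b_mid (a point): Middle of the second bottle, alike, 54 mm up the lane; when it waits at the gate it is at y = -0.005 in the magazine's frame.
- bottle_c_mid (a point): Middle of the third bottle, alike, next up the lane; one place further down it is at y = 0.048 in the magazine's frame.
- bottle_a: The first bottle; origin at the centre of its base (its far end), z along it toward the cap.
- bottle_b: The second bottle, origin as above.
- bottle_c: The third bottle, origin as above.
- scissors: blue-handled scissors lying in front of the magazine, 87x199x9 mm; origin under its centre. To be left alone.
- tape_roll: roll of brown packing tape lying flat, 92 across, 48 high (mm); front left; origin under its centre. To be left alone.
- funnel_blue: blue funnel standing on its rim, 120 across, 114 high (mm); front left; origin under its centre. To be left alone.
- mist_3: white mist bottle standing upright at the right edge of the group on the left, 54 across, 201 high (mm); origin under its centre. To be left alone.
- mist_6: white mist bottle standing upright in the same group, 54 across, 201 high (mm); origin under its centre. To be left alone.
There are look-alikes about, which are no part of the job. Leave any pink look-alike of the bottle_c alone.

How it is judged:
By the outcome, as a careful person would: the job done as asked, in the order asked, and still so for the second after the job is handed in, with the robot touching nothing.
It also fails if it takes over 50 s, if anything falls off the work surface, if the arm or the gripper's body presses on something with over 40 N, if the wrist force passes 120 N, or if a joint passes its speed limit or range.

## Robot

A 6-joint arm with a two-finger parallel gripper is mounted at the origin on a cart in front of the work surface, level with it; the furniture and walls round the work are solid. World frame = base frame: x ahead of the robot, y to its left, z up, the work surface at z = 0. Lengths are in mm, angles in rad, forces in N, time in s.
With the tool pointing down it reaches from about 350 to 775 mm from the base axis. Payload 7.3 kg.
Tool frame: the origin (TCP) lies at the very end of the fingers, on their centre line; the grasp point (between the pads) lies 19 mm behind it; x points along the fingers, y is the direction in which the jaws open and shut, and the axes are right-handed (so a half turn about x gives the same grasp; the last joint's range is limited). The gripper opens to 92 mm and grips with 3 to 60 N. Pads are 19 mm wide; open, the fingers measure 130 mm over their backs; the gripper's body (75 mm by 190 mm) begins 47 mm behind the grasp point.
Start: joints at [-1.306, 0.342, 1.524, -0, 1.275, -0.146], TCP at [209.679, -481.331, 226.741] pointing down, gripper open.
Joint ranges: [-2.53, 2.53], [-0.77, 2.02], [0.04, 2.7], [-1, 4.14], [0.28, 2.66], [-3.11, 3.11]. Speed limits (rad/s): [2.57, 2.57, 3.14, 3.14, 3.14, 3.14].

## Interface

Orientations are given as [roll, pitch, yaw] about the fixed x, y, z axes, in that order (R = Rz(yaw) Ry(pitch) Rx(roll)).
In Python, from plant import sensors, capture, bot gives the robot as it stands.
- The arm moves only by the shell command python3 -m crank 'ROWS' [OPENING]. ROWS is JSON, a list of rows, each an object of numbers: "dx", "dy", "dz": the shift along the tool's x, y, z in cm; "spin": the turn about the tool's x in rad. A call has 1 to 20 rows; each row is the pose to reach, as a shift and turn from the pose commanded when the call began, along the tool's axes at that moment; what a row does not reach only later rows make up. A row lasts 1/12 s, in which the tool goes at most 41.7 mm and 7.16 degrees, less where a joint would pass 70% of its speed; a pose out of reach is approached as far as the arm can. A call with a gripper value outside its range is refused whole. OPENING is the opening in per cent of the stroke, from 0 (shut) to 100 (fully open), set as the call begins (- or left out, the last holds). The fingers move at their own pace and stop on an object; the grip force is fixed at half the most. Time passes only in rows, so rows that repeat a pose let the fingers close. It gives the time, the measured TCP pose, the force and the opening at its end, in the units of the state.
- sensors.get_obs(): the state, without advancing time (a new reading comes with each control period).
- capture(name): name is "scene" or "top" or "wrist"; returns a dict with "frame" (384x512x3 uint8, blue, green, red), "vfov" (degrees; the focal length in pixels is half the picture's height over the tangent of half this angle, whatever the lens; pixels are square), "cx", "cy" (the principal point, pixels), "view" (4x4, takes a point from world to camera coordinates); the wrist camera has in their place "mount" (4x4, takes a point from camera to tool coordinates, whose origin is the TCP and whose axes are the tool frame's). Camera axes: x right, y down, z forward; pixel columns grow to the right and rows downward; lengths in mm; the calibration is good to about 2 mm. A picture is of the moment at which its call begins: read the wrist's pose just before it. There is no depth.
- bot.close_job(): hands the job in, once; it reports no verdict.
The state is a dict: "time": time; "joint_positions": joint angles; "dq": joint speeds; "tau": joint torques, N m; "tool_pos": TCP position; "tcp_rot": TCP orientation; "contact_force": force on the tool from outside, world axes, zero at the start; "moment": the same for the moment, N m; "grip_width": finger opening in mm.
Only numpy, scipy, OpenCV 4.12 (cv2) and the standard library are available. Lean on these libraries where they do the work, as an engineer would, in place of code of your own. Each camera call takes 0.05 s, during which the arm holds its last target.

## Working session

There is one attempt and no reset: what is moved stays moved. The work goes in short steps, Python scripts to look and compute and a shell command to move; the robot and the scene stay as the last step left them, time stands still between calls to the robot, and variables do not carry over. Pictures are saved under pics/ and viewed, and the job is handed in when it is done.

```bash
ls; mkdir -p pics; python3 - <<'E'
from plant import sensors, capture, bot
import cv2,numpy as np
print(sensors.get_obs())
for n in ["scene","top","wrist"]:
    c=capture(n); cv2.imwrite(f"pics/{n}0.png",c["frame"]); print(n,{k:v for k,v in c.items() if k!="frame"})
E
```

```text
pics
{'time': 0.0, 'joint_positions': array([-1.30601498e+00,  3.42748698e-01,  1.52500567e+00, -2.32663482e-05,
        1.27539598e+00, -1.46002497e-01]), 'dq': array([ 0.00096743, -0.00090276,  0.00037507, -0.001718  ,  0.00035491,
       -0.00094246]), 'tau': array([ 3.32821604e-03, -4.31235659e+01, -2.44217205e+01,  7.20569585e-02,
        5.59404760e-02, -1.03205975e-04]), 'tool_pos': array([ 209.5534606 , -480.92622798,  226.03544164]), 'tcp_rot': array([-1.70251716,  1.56923847,  1.84986613]), 'contact_force': array([0.42363937, 0.4275913 , 1.23424902]), 'moment': array([-0.04615883, -0.02459414,  0.07708083]), 'grip_width': 91.63618292356765}
scene {'vfov': 57.58432675842339, 'cx': 257.86441723665854, 'cy': 197.5994520311851, 'view': array([[-7.80793891e-01, -6.24735490e-01, -8.15276255e-03,
         3.81433292e+02],
       [-4.48546701e-01,  5.69581498e-01, -6.88754510e-01,
         3.70173478e+02],
       [ 4.34933049e-01, -5.34118419e-01, -7.24948797e-01,
         1.04498012e+03],
       [ 0.00000000e+00,  0.00000000e+00,  0.00000000e+00,
         1.00000000e+00]])}
top {'
[... 164 characters left out ...]
e+01],
       [-9.97547489e-01, -2.39896636e-02, -6.57533555e-02,
         5.28710362e+02],
       [ 6.56705513e-02,  4.22415981e-03, -9.97832418e-01,
         1.51502666e+03],
       [ 0.00000000e+00,  0.00000000e+00,  0.00000000e+00,
         1.00000000e+00]])}
wrist {'vfov': 66.24314692266162, 'cx': 249.64380384641169, 'cy': 191.04988727628137, 'mount': array([[ 3.10299437e-04, -2.55383550e-01,  9.66839773e-01,
        -1.58641019e+02],
       [ 9.99999941e-01,  2.20609102e-04, -2.62669669e-04,
        -8.21946048e-02],
       [-1.46212142e-04,  9.66839797e-01,  2.55383603e-01,
        -6.88490814e+01],
       [ 0.00000000e+00,  0.00000000e+00,  0.00000000e+00,
         1.00000000e+00]])}
```

View pics/scene0.png

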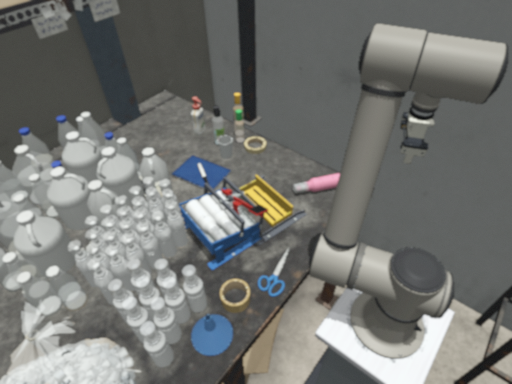

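View pics/top0.png

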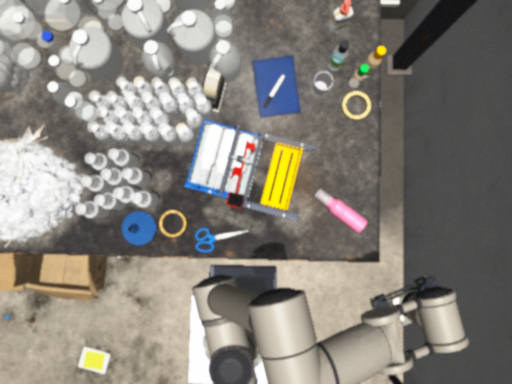

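View pics/wrist0.png

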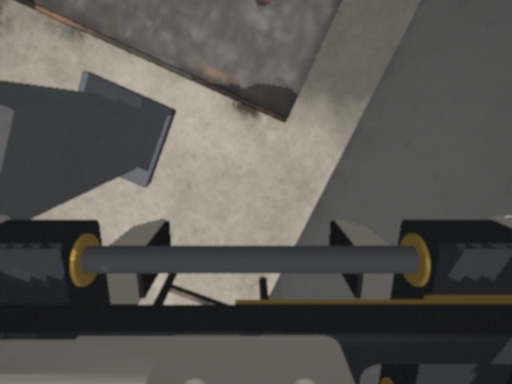

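The top view shows the blue magazine with white bottles around (225,158), the yellow tray at (282,176) and the black pad at (235,200). The pink look-alike bottle lies at (342,210). Next I'll enlarge these.

```bash
python3 - <<'E'
import cv2
a=cv2.imread("pics/top0.png")[110:225,175:325]; cv2.imwrite("pics/top0c.png",cv2.resize(a,None,fx=5.2,fy=5.2,interpolation=cv2.INTER_CUBIC))
a=cv2.imread("pics/scene0.png")[165:270,170:310]; cv2.imwrite("pics/scene0c.png",cv2.resize(a,None,fx=5.6,fy=5.6,interpolation=cv2.INTER_CUBIC))
E
```

```text
(no output)
```

View pics/top0c.png

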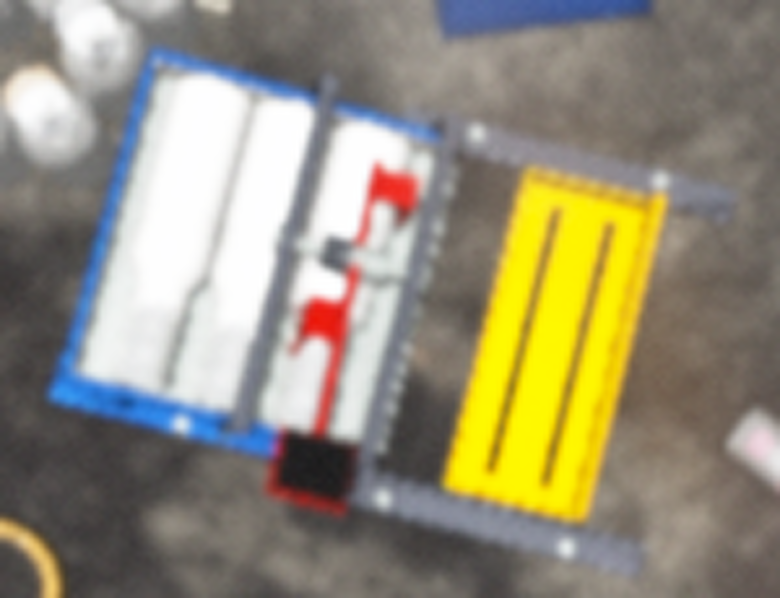

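View pics/scene0c.png

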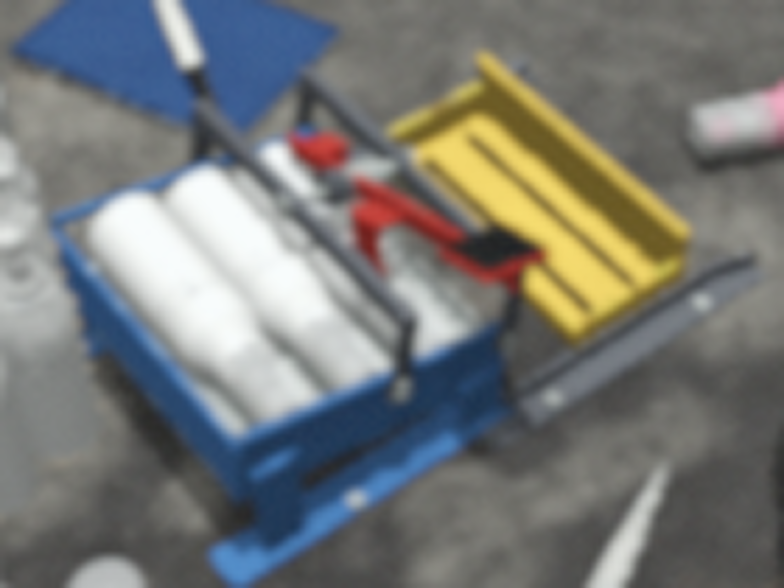

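```bash
cat > h.py <<'E'
import numpy as np, cv2
from scipy.optimize import least_squares
from scipy.spatial.transform import Rotation as Ro
def proj(c,P,V=None):
    V=c["view"] if V is None else V
    f=192/np.tan(np.radians(c["vfov"]/2)); q=np.atleast_2d(P)@V[:3,:3].T+V[:3,3]
    return np.c_[f*q[:,0]/q[:,2]+c["cx"], f*q[:,1]/q[:,2]+c["cy"]]
def wview(c,o):
    T=np.eye(4);T[:3,:3]=Ro.from_euler("xyz",o["tcp_rot"]).as_matrix();T[:3,3]=o["tool_pos"]
    return np.linalg.inv(T@c["mount"])
def M(p,P):
    c,s=np.cos(p[2]),np.sin(p[2]);P=np.atleast_2d(np.array(P,float))
    return np.c_[p[0]+c*P[:,0]-s*P[:,1],p[1]+s*P[:,0]+c*P[:,1],P[:,2]]
E
python3 - <<'E'
from h import *
from plant import sensors, capture
T=capture("top");S=capture("scene")
ct=lambda u,v:(175+(u+.5)/5.2-.5,110+(v+.5)/5.2-.5)
cs=lambda u,v:(170+(u+.5)/5.6-.5,165+(v+.5)/5.6-.5)
# (cam, px, mag pt, tray?)
obs=[(T,ct(316,462),(-124,-29,179),0),(S,cs(500,245),(-124,-29,179),0),
(T,ct(684,381),(0,-250,8),0),
(T,ct(665,195),(111,-49,60),1),(T,ct(586,520),(-111,-49,60),1),
(T,ct(527,168),(111,44,34),1),(T,ct(446,488),(-111,44,34),1),
(S,cs(482,53),(111,-47,60),1),(S,cs(692,238),(-111,-47,60),1),
]
def res(p):
    r=[]
    for c,px,P,t in obs:
        P=np.array(P,float)
        if t:P=P+[p[4],p[3],0]
        r.append(proj(c,M(p,P))[0]-px)
    return np.ravel(r)
s=least_squares(res,[600,0,-.2,-150,0],loss="soft_l1",max_nfev=500)
print(s.x); print(res(s.x).reshape(-1,2).round(1))
p=s.x
print("pad",M(p,[-124,-29,179]),"plate",M(p,[0,p[3]-48.5,26]))
o=sensors.get_obs();print(o["time"]);print(Ro.from_euler("xyz",o["tcp_rot"]).as_matrix().round(3))
E
```

```text
[ 6.09682853e+02  3.80012226e+00 -2.24191544e-01 -1.53801333e+02
 -8.35832374e-01]
[[-0.2  1. ]
 [-0.6 -0.7]
 [ 0.2 -0.1]
 [-0.   0.2]
 [-0.4  0.3]
 [-0.1  0.2]
 [ 0.  -0. ]
 [ 0.  -0.3]
 [-0.3 -1.6]]
pad [[482.3388292    3.09332975 179.        ]] plate [[ 564.7075828  -193.43844996   26.        ]]
0.25
[[-0.     0.399 -0.917]
 [ 0.001 -0.917 -0.399]
 [-1.    -0.001 -0.   ]]
```

```bash
cat >> h.py <<'E'
MP=np.array([609.7,3.8,-.224])
def need(Pm,yawoff=0.0,MPP=None):
    """shift (cm) and spin to bring TCP to mag point, tool y along mag x turned by yawoff"""
    from plant import sensors
    o=sensors.get_obs();R=Ro.from_euler("xyz",o["tcp_rot"]).as_matrix()
    p=MP if MPP is None else MPP
    t=M(p,Pm)[0]; d=R.T@(t-o["tool_pos"])/10
    a=p[2]+yawoff; cur=np.arctan2(R[1,1],R[0,1]); da=(a-cur+np.pi)%(2*np.pi)-np.pi
    print("t",o["time"],"target",t.round(1),"tcp",o["tool_pos"].round(1),"shift cm",d.round(2),"spin",round(-da,3),"F",o["contact_force"].round(1),"w",round(o["grip_width"],1))
E
python3 -c "
from h import *
need((0,-237,130))"
```

```text
t 0.25 target [ 557.1 -227.3  130. ] tcp [ 209.6 -481.2  226.4] shift cm [  9.65  -9.4  -41.99] spin -0.936 F [ 0.   0.1 -0.3] w 91.8
```

```bash
python3 -m crank '[{"dx":1,"dy":-0.9,"dz":-3,"spin":-0.07},{"dx":2,"dy":-1.7,"dz":-6.5,"spin":-0.15},{"dx":3,"dy":-2.5,"dz":-10,"spin":-0.23},{"dx":4,"dy":-3.3,"dz":-13.5,"spin":-0.31},{"dx":5,"dy":-4.1,"dz":-17,"spin":-0.39},{"dx":6,"dy":-4.9,"dz":-20.5,"spin":-0.47},{"dx":7,"dy":-5.7,"dz":-24,"spin":-0.55},{"dx":8,"dy":-6.5,"dz":-27.5,"spin":-0.63},{"dx":9,"dy":-7.3,"dz":-31,"spin":-0.71},{"dx":9.6,"dy":-8.1,"dz":-34.5,"spin":-0.79},{"dx":9.6,"dy":-8.8,"dz":-38,"spin":-0.87},{"dx":9.6,"dy":-9.2,"dz":-40.5,"spin":-0.92},{"dx":9.6,"dy":-9.4,"dz":-42,"spin":-0.936},{"dx":9.6,"dy":-9.4,"dz":-42,"spin":-0.936},{"dx":9.6,"dy":-9.4,"dz":-42,"spin":-0.936},{"dx":9.6,"dy":-9.4,"dz":-42,"spin":-0.936}]' 50
python3 - <<'E'
from h import *
from plant import sensors, capture
need((0,-237,130))
o=sensors.get_obs();W=capture("wrist");f=W["frame"].copy();V=wview(W,o)
ty=-153.8
for P in [(-124,-29,179),(111,ty-49,60),(-111,ty-49,60),(0,ty-48.5,41),(45,ty-48.5,41),(-45,ty-48.5,41),(113.5,-250,17),(-113.5,-250,17),(111,ty+46,34),(-111,ty+46,34)]:
    u=proj(W,M(MP,P),V)[0]; print(P,u.round(0)); cv2.drawMarker(f,tuple(int(i) for i in u),(255,0,255),0,8)
cv2.imwrite("pics/w1.png",cv2.resize(f,None,fx=1.5,fy=1.5))
E
```

```text
time: 1.58
tool_pos: [556.4, -227.8, 130.4]
tcp_rot: [-1.383, 1.57, 3.105]
contact_force: [0.1, -0.0, 0.8]
grip_width: 45.9
t 1.5833 target [ 557.1 -227.3  130. ] tcp [ 556.4 -227.8  130.4] shift cm [ 0.04  0.05 -0.07] spin -0.001 F [ 0.1 -0.   0.8] w 45.9
(-124, -29, 179) [-265. -487.]
(111, -202.8, 60) [392. 158.]
(-111, -202.8, 60) [108. 158.]
(0, -202.3, 41) [250. 154.]
(45, -202.3, 41) [303. 154.]
(-45, -202.3, 41) [197. 154.]
(113.5, -250, 17) [368. 200.]
(-113.5, -250, 17) [132. 200.]
(111, -107.80000000000001, 34) [392.  33.]
(-111, -107.80000000000001, 34) [109.  33.]
```

View pics/w1.png

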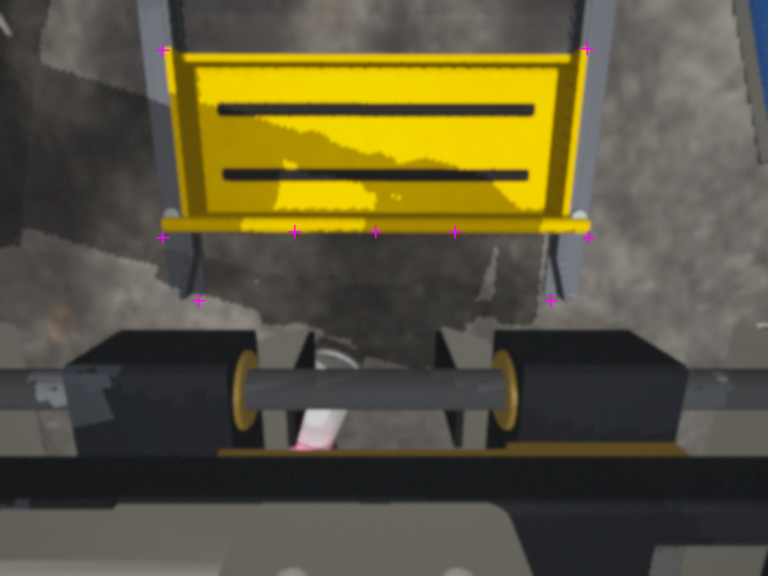

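```bash
python3 - <<'E'
from h import *
from plant import sensors, capture
T=capture("top")
cv2.imwrite("pics/t1.png",cv2.resize(T["frame"][130:250,250:400],None,fx=5,fy=5,interpolation=cv2.INTER_CUBIC))
def back(c,u,z):
    f=192/np.tan(np.radians(c["vfov"]/2));V=c["view"];R=V[:3,:3];C=-R.T@V[:3,3]
    d=R.T@np.array([(u[0]-c["cx"])/f,(u[1]-c["cy"])/f,1]);return C+d*(z-C[2])/d[2]
for u in [(317,190),(320,197),(325,190),(342,210)]:
    w=back(T,u,27); c,s=np.cos(MP[2]),np.sin(MP[2]); d=w[:2]-MP[:2]
    print(u,w.round(0),"mag",(c*d[0]+s*d[1]).round(0),(-s*d[0]+c*d[1]).round(0))
E
```

```text
(317, 190) [ 528. -275.   27.] mag -18.0 -290.0
(320, 197) [ 504. -286.   27.] mag -39.0 -306.0
(325, 190) [ 529. -303.   27.] mag -11.0 -317.0
(342, 210) [ 460. -364.   27.] mag -64.0 -391.0
```

View pics/t1.png

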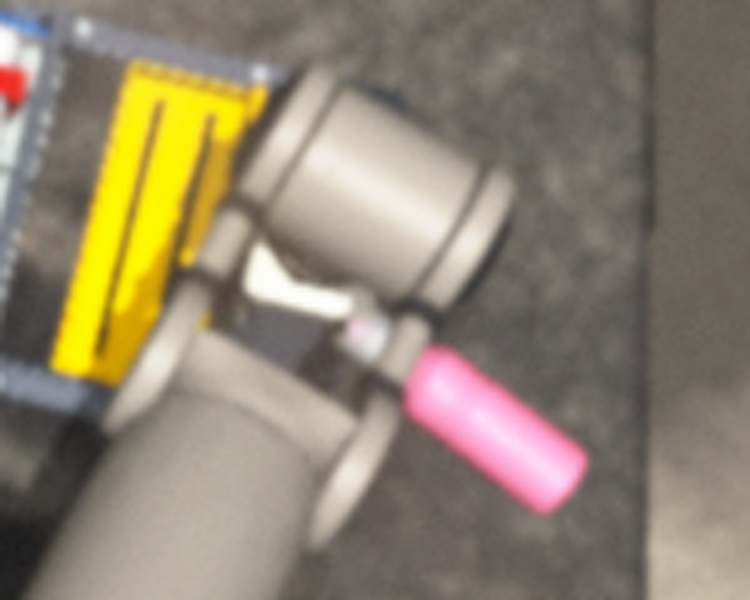

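```bash
python3 -m crank '[{"dx":2,"dz":-0.4},{"dx":4.5,"dz":-0.7},{"dx":7,"dz":-0.7},{"dx":9,"dz":-0.7},{"dx":10.5,"dz":-0.7},{"dx":11.2,"dz":-0.7},{"dx":11.2,"dz":-0.7},{"dx":11.2,"dz":-0.7}]'
python3 - <<'E'
from h import *
from plant import sensors, capture
need((0,-212,18))
S=capture("scene")
cv2.imwrite("pics/s2.png",cv2.resize(S["frame"][130:280,200:350],None,fx=4,fy=4,interpolation=cv2.INTER_CUBIC))
cv2.imwrite("pics/w2.png",capture("wrist")["frame"])
E
```

```text
t 1.6833 target [ 562.6 -202.9   18. ] tcp [ 556.3 -228.3  130.8] shift cm [11.27  0.05 -2.61] spin -0.002 F [0.4 0.4 1. ] w 46.0invalid input at $[0]: expected keys dx, dy, dz, spin
```

View pics/s2.png

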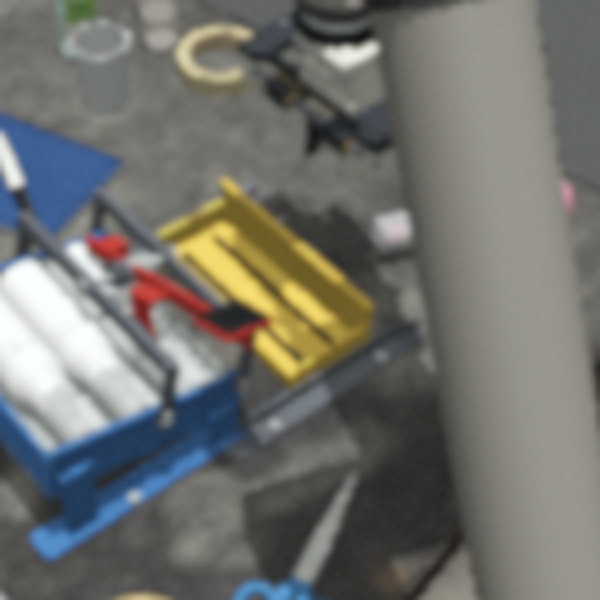

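View pics/w2.png

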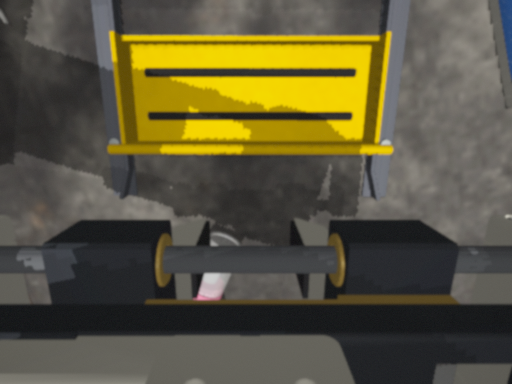

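```bash
python3 -m crank '[{"dx":2,"dy":0,"dz":-0.4,"spin":0},{"dx":4.5,"dy":0,"dz":-0.7,"spin":0},{"dx":7,"dy":0,"dz":-0.7,"spin":0},{"dx":9,"dy":0,"dz":-0.7,"spin":0},{"dx":10.5,"dy":0,"dz":-0.7,"spin":0},{"dx":11.2,"dy":0,"dz":-0.7,"spin":0},{"dx":11.2,"dy":0,"dz":-0.7,"spin":0},{"dx":11.2,"dy":0,"dz":-0.7,"spin":0}]'
python3 - <<'E'
from h import *
from plant import sensors, capture
need((0,-212,18))
S=capture("scene")
cv2.imwrite("pics/s3.png",cv2.resize(S["frame"][130:280,200:350],None,fx=4,fy=4,interpolation=cv2.INTER_CUBIC))
E
```

```text
time: 2.45
tool_pos: [558.8, -221.1, 19.2]
tcp_rot: [1.161, 1.57, -0.634]
contact_force: [0.5, -0.1, 0.4]
grip_width: 46.0
t 2.45 target [ 562.6 -202.9   18. ] tcp [ 558.8 -221.1   19.2] shift cm [ 0.12 -0.04 -1.86] spin -0.001 F [ 0.5 -0.1  0.4] w 46.0
```

View pics/s3.png

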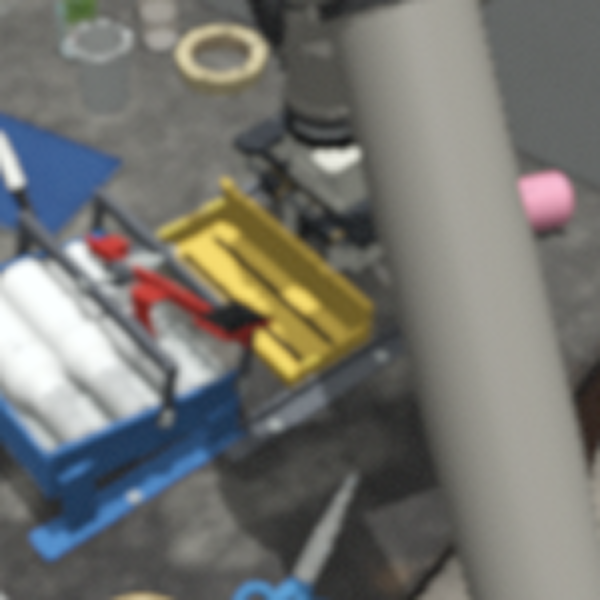

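```bash
python3 -m crank '[{"dx":0.1,"dy":0,"dz":-0.5,"spin":0},{"dx":0.1,"dy":0,"dz":-0.9,"spin":0},{"dx":0.1,"dy":0,"dz":-1.3,"spin":0},{"dx":0.1,"dy":0,"dz":-1.7,"spin":0},{"dx":0.1,"dy":0,"dz":-2.1,"spin":0},{"dx":0.1,"dy":0,"dz":-2.5,"spin":0},{"dx":0.1,"dy":0,"dz":-2.9,"spin":0},{"dx":0.1,"dy":0,"dz":-3.3,"spin":0},{"dx":0.1,"dy":0,"dz":-3.7,"spin":0},{"dx":0.1,"dy":0,"dz":-4.1,"spin":0}]'
python3 -c "
from h import *
need((0,-152,18))"
```

```text
time: 3.33
tool_pos: [568.3, -181.2, 18.3]
tcp_rot: [0.773, 1.569, -1.022]
contact_force: [-1.4, -5.4, 3.0]
grip_width: 45.8
t 3.3333 target [ 575.9 -144.4   18. ] tcp [ 568.3 -181.2   18.3] shift cm [ 0.02 -0.07 -3.76] spin 0.0 F [-1.4 -5.4  3. ] w 45.8
```

Contact is about 6 N, which is normal tray drag. I'll keep pushing.

```bash
python3 -m crank '[{"dx":0,"dy":0,"dz":-0.4,"spin":0},{"dx":0,"dy":0,"dz":-0.8,"spin":0},{"dx":0,"dy":0,"dz":-1.2,"spin":0},{"dx":0,"dy":0,"dz":-1.6,"spin":0},{"dx":0,"dy":0,"dz":-2.0,"spin":0},{"dx":0,"dy":0,"dz":-2.3,"spin":0},{"dx":0,"dy":0,"dz":-2.6,"spin":0},{"dx":0,"dy":0,"dz":-2.8,"spin":0},{"dx":0,"dy":0,"dz":-2.9,"spin":0}]'
python3 -c "
from h import *
from plant import capture
need((0,-152,18))
cv2.imwrite('pics/w4.png',capture('wrist')['frame'])
cv2.imwrite('pics/s4.png',cv2.resize(capture('scene')['frame'][150:270,200:350],None,fx=5,fy=5,interpolation=cv2.INTER_CUBIC))"
```

```text
time: 4.08
tool_pos: [574.7, -152.8, 18.3]
tcp_rot: [0.836, 1.569, -0.958]
contact_force: [-1.4, -4.9, 2.8]
grip_width: 45.8
t 4.0833 target [ 575.9 -144.4   18. ] tcp [ 574.7 -152.8   18.3] shift cm [ 0.03 -0.07 -0.84] spin 0.0 F [-1.4 -4.9  2.8] w 45.8
```

View pics/w4.png

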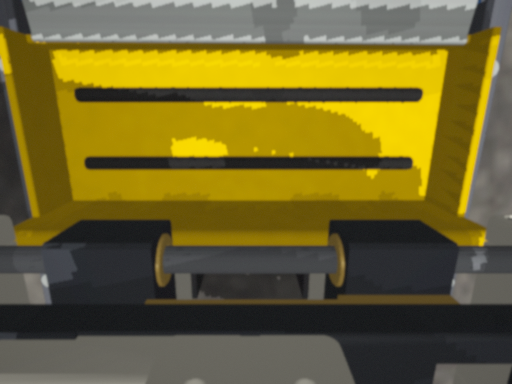

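View pics/s4.png

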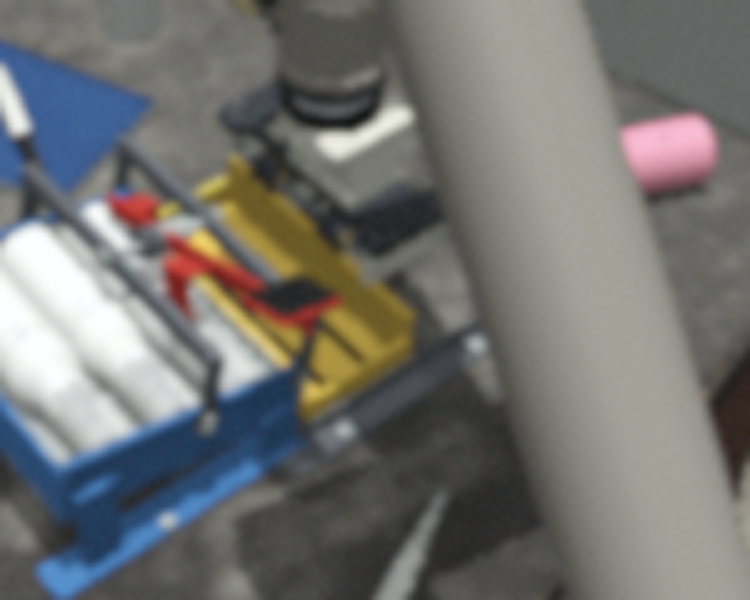

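The tray slides straight, and the lane lip (rows 0-40 of the wrist view) now hangs over its near wall. I'll take small steps until the force jumps.

```bash
python3 -m crank '[{"dx":0,"dy":0,"dz":-0.15,"spin":0},{"dx":0,"dy":0,"dz":-0.3,"spin":0},{"dx":0,"dy":0,"dz":-0.45,"spin":0},{"dx":0,"dy":0,"dz":-0.6,"spin":0}]'
python3 -m crank '[{"dx":0,"dy":0,"dz":-0.1,"spin":0},{"dx":0,"dy":0,"dz":-0.2,"spin":0}]'
python3 -c "
from h import *
need((0,-152,18))"
```

```text
time: 4.52
tool_pos: [576.0, -147.3, 18.2]
tcp_rot: [0.853, 1.569, -0.942]
contact_force: [-0.8, -6.2, 3.7]
grip_width: 45.8
time: 4.68
tool_pos: [576.4, -145.3, 18.2]
tcp_rot: [0.829, 1.569, -0.965]
contact_force: [-1.5, -6.3, 3.2]
grip_width: 45.6
t 4.6833 target [ 575.9 -144.4   18. ] tcp [ 576.4 -145.3   18.2] shift cm [ 0.02 -0.06 -0.08] spin -0.0 F [-1.5 -6.3  3.2] w 45.6
```

```bash
python3 -m crank '[{"dx":0,"dy":0,"dz":-0.1,"spin":0},{"dx":0,"dy":0,"dz":-0.2,"spin":0}]'
python3 -m crank '[{"dx":0,"dy":0,"dz":-0.1,"spin":0},{"dx":0,"dy":0,"dz":-0.1,"spin":0}]'
python3 -m crank '[{"dx":0,"dy":0,"dz":-0.1,"spin":0},{"dx":0,"dy":0,"dz":-0.1,"spin":0}]'
```

```text
time: 4.85
tool_pos: [576.5, -144.1, 18.2]
tcp_rot: [0.322, 1.568, -1.473]
contact_force: [-6.0, -12.4, 5.1]
grip_width: 45.8
time: 5.02
tool_pos: [576.2, -143.8, 18.3]
tcp_rot: [0.047, 1.568, -1.749]
contact_force: [-5.8, -12.4, 4.2]
grip_width: 45.5
time: 5.18
tool_pos: [576.2, -143.7, 18.3]
tcp_rot: [-0.002, 1.567, -1.798]
contact_force: [-6.6, -15.2, 5.5]
grip_width: 45.9
```

```bash
python3 -m crank '[{"dx":0,"dy":0,"dz":-0.15,"spin":0},{"dx":0,"dy":0,"dz":-0.3,"spin":0},{"dx":0,"dy":0,"dz":-0.3,"spin":0}]'
python3 -c "
from h import *
from plant import capture
need((0,-152,18))
cv2.imwrite('pics/w5.png',capture('wrist')['frame'])"
```

```text
time: 5.43
tool_pos: [576.2, -143.6, 18.4]
tcp_rot: [-0.018, 1.563, -1.815]
contact_force: [-11.3, -27.0, 4.7]
grip_width: 45.8
t 5.4333 target [ 575.9 -144.4   18. ] tcp [ 576.2 -143.6   18.4] shift cm [ 0.04 -0.01  0.09] spin -0.002 F [-11.3 -27.    4.7] w 45.8
```

View pics/w5.png

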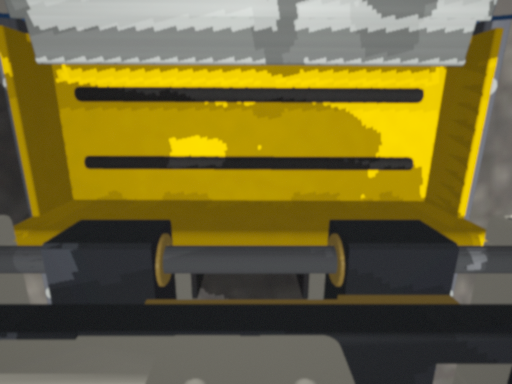

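```bash
python3 -m crank '[{"dx":0,"dy":0,"dz":1,"spin":0},{"dx":0,"dy":0,"dz":2.5,"spin":0},{"dx":0,"dy":0,"dz":4.5,"spin":0},{"dx":0,"dy":0,"dz":4.5,"spin":0},{"dx":-3,"dy":0,"dz":4.5,"spin":0},{"dx":-7,"dy":0,"dz":4.5,"spin":0},{"dx":-11,"dy":0,"dz":4.5,"spin":0},{"dx":-15,"dy":0,"dz":4.5,"spin":0},{"dx":-19,"dy":0,"dz":4.5,"spin":0},{"dx":-22,"dy":0,"dz":4.5,"spin":0},{"dx":-22,"dy":0,"dz":4.5,"spin":0},{"dx":-22,"dy":0,"dz":4.5,"spin":0}]' 0
python3 - <<'E'
from h import *
from plant import sensors, capture
need((-125,-28,235),1.5708);need((-125,-28,235),-1.5708)
T=capture("top");S=capture("scene")
f=T["frame"].copy();g=S["frame"].copy()
for P in [(111,-94-49,60),(-111,-94-49,60),(-124,-29,179),(-111,-94+44,34),(111,-50,34)]:
  for im,c in((f,T),(g,S)):
    u=proj(c,M(MP,P))[0];print(P,u.round(1));cv2.circle(im,tuple(int(round(i)) for i in u),0,(255,0,255),-1)
a=np.hstack([cv2.resize(f[110:225,175:290],(390,390),interpolation=1),cv2.resize(g[165:270,190:295],(390,390),interpolation=1)]);cv2.imwrite("pics/6.png",a)
E
```

```text
time: 6.48
tool_pos: [568.5, -180.7, 239.4]
tcp_rot: [1.585, 1.567, -0.209]
contact_force: [0.6, 0.4, -0.2]
grip_width: 0.4
t 6.4833 target [481.6   4.3 235. ] tcp [ 568.5 -180.7  239.4] shift cm [  0.4  -12.57 -16.11] spin -1.57 F [ 0.6  0.4 -0.2] w 0.4
t 6.4833 target [481.6   4.3 235. ] tcp [ 568.5 -180.7  239.4] shift cm [  0.4  -12.57 -16.11] spin 1.572 F [ 0.6  0.4 -0.2] w 0.4
(111, -143, 60) [285.6 142.9]
(111, -143, 60) [244.1 179.9]
(-111, -143, 60) [270.  205.3]
(-111, -143, 60) [280.9 212.8]
(-124, -29, 179) [235.1 199.4]
(-124, -29, 179) [258.3 207.6]
(-111, -50, 34) [243.8 199. ]
(-111, -50, 34) [260.9 230. ]
(111, -50, 34) [259.4 137.7]
(111, -50, 34) [225.3 195.1]
```

View pics/6.png

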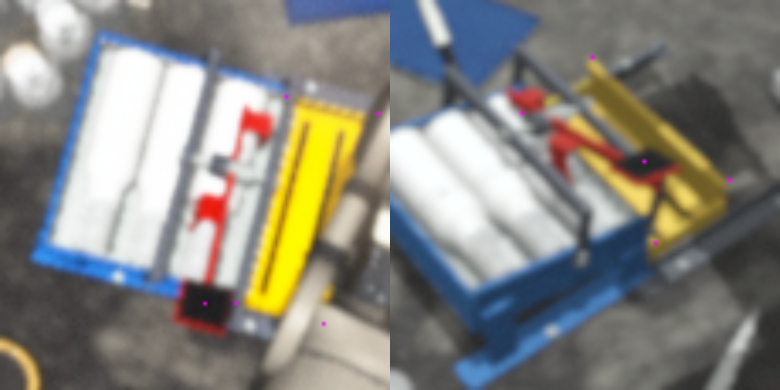

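```bash
python3 -m crank '[{"dx":0,"dy":-1,"dz":-1,"spin":-0.11},{"dx":0,"dy":-2,"dz":-2.2,"spin":-0.22},{"dx":0,"dy":-3,"dz":-3.4,"spin":-0.33},{"dx":0,"dy":-4,"dz":-4.6,"spin":-0.44},{"dx":0,"dy":-5,"dz":-5.8,"spin":-0.55},{"dx":0,"dy":-6,"dz":-7,"spin":-0.66},{"dx":0,"dy":-7,"dz":-8.2,"spin":-0.77},{"dx":0,"dy":-8,"dz":-9.4,"spin":-0.88},{"dx":0,"dy":-9,"dz":-10.6,"spin":-0.99},{"dx":0,"dy":-9.8,"dz":-11.8,"spin":-1.1},{"dx":0,"dy":-10.6,"dz":-13,"spin":-1.21},{"dx":0,"dy":-11.4,"dz":-14.2,"spin":-1.32},{"dx":0,"dy":-12,"dz":-15.2,"spin":-1.43},{"dx":0.2,"dy":-12.4,"dz":-15.8,"spin":-1.52},{"dx":0.4,"dy":-12.6,"dz":-16.1,"spin":-1.57},{"dx":0.4,"dy":-12.6,"dz":-16.1,"spin":-1.57},{"dx":0.4,"dy":-12.6,"dz":-16.1,"spin":-1.57}]'
python3 - <<'E'
from h import *
from plant import sensors, capture
need((-125,-28,190),1.5708)
o=sensors.get_obs();print(o["joint_positions"].round(2));W=capture("wrist");f=W["frame"].copy();V=wview(W,o)
for P in [(-124,-29,179),(-124,-52,179),(-124,-6,179),(-124,-28,107)]:
    u=proj(W,M(MP,P),V)[0]; print(P,u.round(0)); cv2.drawMarker(f,tuple(int(i) for i in u),(255,0,255),0,8)
cv2.imwrite("pics/w7.png",f)
E
```

```text
time: 8.0
tool_pos: [479.8, 3.8, 232.3]
tcp_rot: [-3.087, 1.568, 2.97]
contact_force: [0.6, -0.8, -0.8]
grip_width: 0.4
t 8.0 target [481.6   4.3 190. ] tcp [479.8   3.8 232.3] shift cm [4.23 0.09 0.18] spin -0.002 F [ 0.6 -0.8 -0.8] w 0.4
[-0.15  0.26  1.63  0.    1.26 -1.5 ]
(-124, -29, 179) [249. 210.]
(-124, -52, 179) [219. 210.]
(-124, -6, 179) [279. 210.]
(-124, -28, 107) [250. 187.]
```

View pics/w7.png

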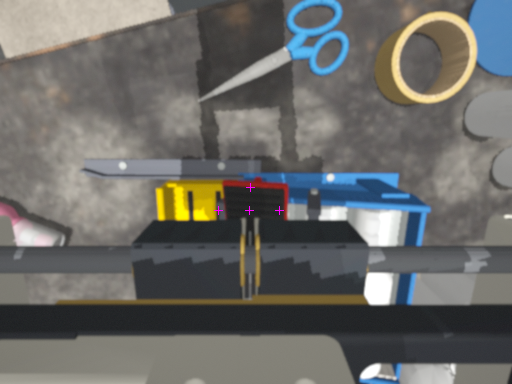

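```bash
python3 -m crank '[{"dx":1.5,"dy":0.3,"dz":0,"spin":0},{"dx":3,"dy":0.4,"dz":0,"spin":0},{"dx":4.2,"dy":0.4,"dz":0,"spin":0},{"dx":4.2,"dy":0.4,"dz":0,"spin":0}]'
python3 - <<'E'
from h import *
from plant import sensors, capture
need((-132,-11,107),1.5708)
cv2.imwrite("pics/w8.png",capture("wrist")["frame"])
S=capture("scene")
cv2.imwrite("pics/s8.png",cv2.resize(S["frame"][150:270,180:330],None,fx=5,fy=5,interpolation=cv2.INTER_CUBIC))
E
```

```text
time: 8.38
tool_pos: [480.0, 7.2, 189.2]
tcp_rot: [-3.049, 1.566, 3.008]
contact_force: [0.3, 0.1, -1.5]
grip_width: 0.3
t 8.3833 target [478.6  22.4 107. ] tcp [480.    7.2 189.2] shift cm [ 8.22  1.45 -0.44] spin -0.003 F [ 0.3  0.1 -1.5] w 0.3
```

View pics/w8.png

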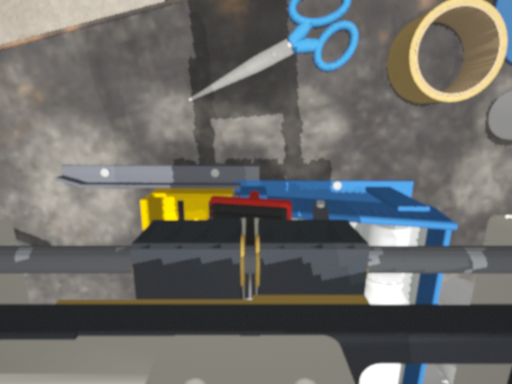

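View pics/s8.png

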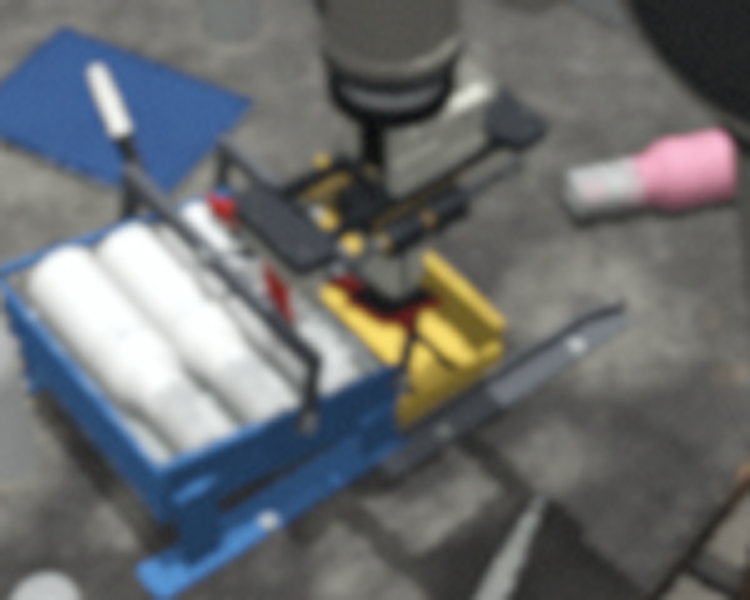

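```bash
python3 -m crank '[{"dx":0.8,"dy":0,"dz":-0.1,"spin":0},{"dx":1.4,"dy":0.1,"dz":-0.2,"spin":0},{"dx":2,"dy":0.3,"dz":-0.3,"spin":0}]'
python3 -m crank '[{"dx":0.6,"dy":0.1,"dz":-0.1,"spin":0},{"dx":1.2,"dy":0.2,"dz":-0.2,"spin":0},{"dx":1.8,"dy":0.3,"dz":-0.2,"spin":0},{"dx":2.4,"dy":0.4,"dz":-0.2,"spin":0},{"dx":3,"dy":0.5,"dz":-0.2,"spin":0},{"dx":3.6,"dy":0.6,"dz":-0.2,"spin":0}]'
python3 -c "
from h import *
need((-132,-11,107),1.5708)"
```

```text
time: 8.73
tool_pos: [479.1, 10.7, 171.6]
tcp_rot: [-0.456, 1.57, -0.681]
contact_force: [0.1, -0.6, 1.7]
grip_width: 0.6
time: 9.23
tool_pos: [478.5, 17.4, 135.1]
tcp_rot: [2.888, 1.571, 2.663]
contact_force: [-2.3, 0.9, 3.7]
grip_width: 0.6
t 9.2333 target [478.6  22.4 107. ] tcp [478.5  17.4 135.1] shift cm [ 2.81  0.49 -0.11] spin -0.001 F [-2.3  0.9  3.7] w 0.6
```

```bash
python3 -m crank '[{"dx":0.6,"dy":0.1,"dz":0,"spin":0},{"dx":1.2,"dy":0.2,"dz":0,"spin":0},{"dx":1.7,"dy":0.3,"dz":0,"spin":0},{"dx":2.1,"dy":0.4,"dz":0,"spin":0},{"dx":2.3,"dy":0.5,"dz":-0.1,"spin":0}]'
python3 -m crank '[{"dx":0.1,"dy":0,"dz":0,"spin":0},{"dx":0.2,"dy":0,"dz":0,"spin":0}]'
python3 -m crank '[{"dx":0.1,"dy":0,"dz":0,"spin":0},{"dx":0.2,"dy":0,"dz":0,"spin":0}]'
python3 -m crank '[{"dx":0.1,"dy":0,"dz":0,"spin":0},{"dx":0.1,"dy":0,"dz":0,"spin":0}]'
```

```text
time: 9.65
tool_pos: [479.8, 21.9, 112.5]
tcp_rot: [-0.166, 1.568, -0.391]
contact_force: [1.3, -1.7, 4.0]
grip_width: 0.6
time: 9.82
tool_pos: [479.6, 22.0, 111.0]
tcp_rot: [0.004, 1.569, -0.22]
contact_force: [1.9, -0.4, 4.9]
grip_width: 0.4
time: 9.98
tool_pos: [479.3, 22.2, 109.1]
tcp_rot: [0.1, 1.569, -0.125]
contact_force: [1.7, 0.6, 8.6]
grip_width: 0.6
time: 10.15
tool_pos: [479.6, 22.2, 108.7]
tcp_rot: [0.147, 1.568, -0.078]
contact_force: [-0.1, 1.7, 13.0]
grip_width: 0.4
```

The force has risen to 13 N, so the rocker is on its stop. I'll hold it there while the bottle rolls out.

```bash
python3 -m crank '[{"dx":0,"dy":0,"dz":0,"spin":0},{"dx":0,"dy":0,"dz":0,"spin":0},{"dx":0,"dy":0,"dz":0,"spin":0},{"dx":0,"dy":0,"dz":0,"spin":0},{"dx":0,"dy":0,"dz":0,"spin":0},{"dx":0,"dy":0,"dz":0,"spin":0},{"dx":0,"dy":0,"dz":0,"spin":0},{"dx":0,"dy":0,"dz":0,"spin":0},{"dx":0,"dy":0,"dz":0,"spin":0},{"dx":0,"dy":0,"dz":0,"spin":0},{"dx":0,"dy":0,"dz":0,"spin":0},{"dx":0,"dy":0,"dz":0,"spin":0}]'
python3 - <<'E'
from h import *
from plant import sensors, capture
S=capture("scene");T=capture("top")
cv2.imwrite("pics/9.png",np.hstack([cv2.resize(S["frame"][150:280,190:320],(400,400),interpolation=2),cv2.resize(T["frame"][105:235,180:310],(400,400),interpolation=2)]))
E
```

```text
time: 11.15
tool_pos: [479.5, 22.2, 108.8]
tcp_rot: [0.133, 1.568, -0.092]
contact_force: [0.8, 1.0, 11.9]
grip_width: 0.5
```

View pics/9.png

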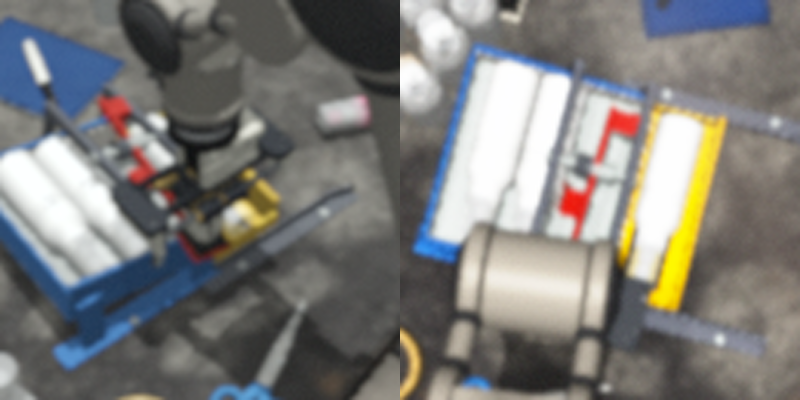

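One bottle lies in the tray (right picture, (665,190)) and the other two are held back. I'll release the rocker along the same path.

```bash
python3 -m crank '[{"dx":-0.6,"dy":-0.1,"dz":0,"spin":0},{"dx":-1.2,"dy":-0.2,"dz":0,"spin":0},{"dx":-1.8,"dy":-0.3,"dz":0,"spin":0},{"dx":-2.4,"dy":-0.4,"dz":0,"spin":0},{"dx":-3,"dy":-0.5,"dz":0,"spin":0},{"dx":-3.6,"dy":-0.6,"dz":0,"spin":0},{"dx":-4.2,"dy":-0.7,"dz":0,"spin":0},{"dx":-4.8,"dy":-0.8,"dz":0,"spin":0},{"dx":-5.4,"dy":-0.9,"dz":0,"spin":0},{"dx":-6,"dy":-1,"dz":0.1,"spin":0},{"dx":-6.6,"dy":-1.1,"dz":0.2,"spin":0},{"dx":-7.2,"dy":-1.2,"dz":0.3,"spin":0},{"dx":-8,"dy":-1.3,"dz":0.3,"spin":0},{"dx":-10,"dy":-1.3,"dz":0.3,"spin":0},{"dx":-13,"dy":-1.3,"dz":0.3,"spin":0},{"dx":-17,"dy":-1.3,"dz":0.3,"spin":0},{"dx":-20,"dy":-1.3,"dz":0.3,"spin":0},{"dx":-20,"dy":-1.3,"dz":0.3,"spin":0}]'
python3 -m crank '[{"dx":0,"dy":-2,"dz":0,"spin":0},{"dx":0,"dy":-5,"dz":-2,"spin":0},{"dx":0,"dy":-9,"dz":-3,"spin":0},{"dx":0,"dy":-13,"dz":-4,"spin":0},{"dx":0,"dy":-17,"dz":-5,"spin":0},{"dx":0,"dy":-21,"dz":-6,"spin":0},{"dx":0,"dy":-25,"dz":-7,"spin":0},{"dx":0,"dy":-28,"dz":-8,"spin":0},{"dx":0,"dy":-30,"dz":-8,"spin":0},{"dx":0,"dy":-30,"dz":-8,"spin":0},{"dx":0,"dy":-30,"dz":-8,"spin":0}]'
python3 - <<'E'
from h import *
from plant import sensors, capture
S=capture("scene");T=capture("top")
cv2.imwrite("pics/10.png",np.hstack([cv2.resize(S["frame"][150:280,190:320],(400,400),interpolation=2),cv2.resize(T["frame"][105:235,180:310],(400,400),interpolation=2)]))
f=T["frame"]
for n,P in [("tray rim far",(111,-143,60)),("tray rim near",(-111,-143,60)),("pad",(-124,-29,179)),("a",(0,-94,31)),("b",(0,-5,70)),("c",(0,48,80))]:
    print(n,((proj(T,M(MP,P))[0]-[180,105])*400/130+[400,0]).round(0),((proj(S,M(MP,P))[0]-[190,150])*400/130).round(0))
E
```

```text
time: 12.75
tool_pos: [480.7, 8.8, 314.1]
tcp_rot: [0.1, 1.56, -0.124]
contact_force: [0.2, 0.1, 0.1]
grip_width: 0.4
time: 13.67
tool_pos: [333.3, -265.9, 307.3]
tcp_rot: [2.245, 1.569, 2.017]
contact_force: [-0.0, 1.1, 0.4]
grip_width: 0.1
tray rim far [725. 116.] [166.  92.]
tray rim near [677. 309.] [280. 193.]
pad [570. 291.] [210. 177.]
a [658. 204.] [190. 175.]
b [581. 181.] [129. 188.]
c [534. 168.] [ 91. 204.]
```

View pics/10.png

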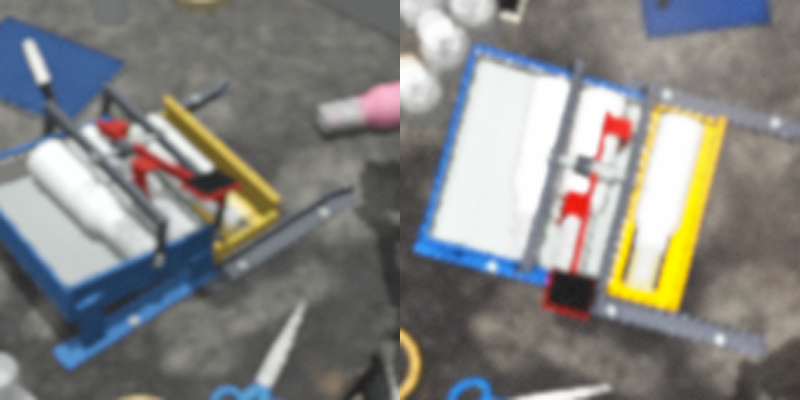

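```bash
python3 -m crank '[{"dx":0,"dy":0,"dz":0,"spin":0},{"dx":0,"dy":0,"dz":0,"spin":0},{"dx":0,"dy":0,"dz":0,"spin":0}]'; python3 -c "
from plant import bot; print(bot.close_job())"
```

```text
time: 14.02
tool_pos: [334.3, -264.9, 307.8]
tcp_rot: [-0.244, 1.571, -0.467]
contact_force: [0.3, -0.8, -0.8]
grip_width: 0.4
the job is handed in; nothing more can be done
None
```

The job is done and handed in at 14.0 s, with the robot clear of everything.

- **Tray:** I pushed it on its grey plate with the half-open fingers. It slid straight until it stopped within about 1 mm of the computed home position. Force there rose from about 6 N of drag to about 29 N, which I took as contact with the stop.
- **Rocker:** I pressed the pad with closed fingers down to its stop. Force rose to about 13 N with the fingertips at about 109 mm. I held it for about 1 s, then let it rise under the fingers and moved the arm away.
- **Last pictures:** One bottle lies in the tray. The rocker is back up, the second bottle is at the gate and the third is one place behind it. The tray rim is within about 1 pixel (about 3 mm) of its home position. The scissors and the pink look-alike bottle look undisturbed. The last pictures were cropped, so I did not check the tape roll, funnel or standing bottles afterwards; the arm did not go near them.

One check disagreed slightly: from the wrist camera the pad looked about 4 mm further along +y than my fit, so I aimed the fingers at where the picture showed it. One move command was refused for missing keys and resent; it had no effect on the scene.

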